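# Open the slide warmer and hold its sprung hood just under balance

## Robot

A 7-joint arm with a two-finger parallel gripper is mounted at the origin on a cart in front of the work surface, level with it; the furniture and walls round the work are solid. World frame = base frame: x ahead of the robot, y to its left, z up, the work surface at z = 0. Lengths are in m, angles in rad, forces in N, time in s.
With the tool pointing down it reaches from about 0.4 to 0.85 m from the base axis. Payload 4.5 kg.
Tool frame: the origin (TCP) lies on the centre line of the jaws, within the pads' length; the fingertips stand 11 mm ahead of it and the grasp point (between the pads) lies 8 mm behind it (robot.finger_overhang is the distance from the TCP to the fingertips, in m); z points along the fingers, y is the line along which they close (so a half turn about z gives the same grasp; the last joint's range is limited). The gripper opens to 88 mm and grips with 3 to 60 N. Pads are 18 mm wide; open, the fingers measure 123 mm over their backs; the gripper's body (75 mm by 187 mm) begins 45 mm behind the grasp point.
Start: joints at [1.178, 0.689, -0.195, 1.565, 0.157, 0.902, -0.215], TCP at [0.259, -0.569, 0.25] pointing down, gripper open.
Joint ranges: [-3.01, 3.01], [-0.46, 2.08], [-1.47, 1.51], [0.13, 2.56], [-1, 4.14], [0.04, 2.09], [-2.66, 2.66]. Speed limits (rad/s): [2.57, 2.57, 3.14, 3.14, 3.14, 3.14, 3.14].

## Interface

Orientations are given as a rotation vector (axis times angle).
In Python, from plant import robot gives the robot as it stands. The module is installed in compiled form; this text tells all that it offers.
- The arm moves only by the tool send_rows, never from a script. Its argument "moves" is a list of rows, each a list of 7 numbers: the opening, from 0 (shut) to 1 (fully open), then the shift along the tool's x, y, z in cm, then the turn, a rotation vector about the tool's x, y, z in rad. In form: [[claw, x, y, z, ax, ay, az], ...]. A call has 1 to 20 rows; each row shifts and turns the commanded pose from where the row before left it, along the tool's axes as they then stand; what a row does not reach is not made up. A row lasts 1/10 s, in which the tool goes at most 50 mm and 8.59 degrees, less where a joint would pass 70% of its speed; a pose out of reach is approached as far as the arm can. A call is refused whole if a number of a shift passes 5 or a number of a turn 0.15, either way. A call with a gripper value outside its range is refused whole. The fingers move at their own pace and stop on an object; the grip force is fixed at half the most. Time passes only in rows, so rows that do not move let the fingers close. It gives the time, the measured TCP pose, the force, the opening and the grip force at its end, in the units of the state.
- robot.get_obs(): the state, without advancing time (a new reading comes with each control period).
- robot.get_image(name): name is "scene" or "top"; returns the picture (384x512x3 uint8, red, green, blue); there is no depth.
- robot.camera_params(name): a dict with "mtx" (3x3 intrinsics, pixels), "k1" (the pictures are not rectified: a ray, as slopes to the right and down, at radius r is drawn at 1 + k1 r^2 times it, then the intrinsics apply), "R" (3x3) and "t" (3): a world point X has camera coordinates R X + t. Camera axes: x right, y down, z forward; pixel columns grow to the right and rows downward; lengths in m; the calibration is good to about 2 mm. A picture is of the moment at which its call begins. camera_params takes no time and is no camera call.
- robot.hand_in(): hands the job in; it is judged then, once.
Trained networks look in the newest picture that a camera, given by its name, has taken for a name from the list of things; names that differ only in an ending like _2 or _b are one class to them, and where a whole thing is asked for, a point or a joint stands for the part that bears it (a point fixed in the world has none). Each returns a list of dicts, best first, with "p" (0 to 1); they miss things now and then, are a little off and sometimes report something else, mostly with a low value. They report only what shows in the picture. A call takes as long as a camera call.
- robot.spot_in(target, camera): "location" ([x, y, z] in m, in world coordinates, good to about 4 mm: the middle of the surface that is visible of it).
- robot.silhouettes(target, camera): "pixels" (384x512 bool, what is visible of it).
- robot.pinpoint(target, camera): "location" ([x, y, z] in m, in world coordinates, good to about 4 mm: a listed point, or the origin of a listed thing).
The state is a dict: "time_s": time; "joints": joint angles; "qd": joint speeds; "joint_efforts": joint torques, N m; "tool_pos": TCP position; "ee_rot": TCP orientation; "force": force on the tool from outside, world axes, zero at the start; "torque": the same for the moment, N m; "width": finger opening in m; "grip_force": force on a finger pad.
Only numpy, scipy, OpenCV 4.12 (cv2) and the standard library are available. Lean on these libraries where they do the work, as an engineer would, in place of code of your own. Each camera call takes 0.05 s, during which the arm holds its last target. There are 200 camera calls.

## Task

Get the slide warmer ready for a colleague to load and check its hood spring: pull the slide tray out to its stop with the hood still shut, then raise the hood by its bar clearly past its balance point, without letting it fly up to its upper stop. Bring it back and hold it still just below balance, about six degrees short, so that it would fall shut if let go; finish while holding it there, with the tray still out. Leave everything else on the desk where it is.

Things in the scene. Friction and masses are not known exactly. Their poses are not given: they have to be found in the camera images.
- warmer: slide warmer, a low white box 200 mm deep (x), 180 wide (y), 105 tall over the shut hood, on the right half of the desk; it stays put. Origin: on the desk under the centre of its base; x from its front to its back, y to its left as the robot sees it, z up. Its front faces the robot, yaw -0.35 to 0.03. The front 50 mm of its top is a flat deck 55 mm above the desk; the hood covers the rest.
- tray (a joint): how far the aluminium slide tray is pulled out of the warmer's front, m: 0 is shut, 0.10 is at its stop; it slides straight out along the warmer's -x with about 1 to 2 N of friction and stays where it is left; it may start up to 0.02 out
- tray_pull (a point): grip point of the tray's black pull, 36 mm above the desk, 26 mm in front of the tray front (which is in line with the warmer's front when shut); it moves with the tray. An upright fin 12 mm thick (warmer's y), 26 mm tall, 23 to 49 mm above the desk, with an 18 mm round post at its end, 12 mm further out. Take it from above, fingers left and right of it
- hood (a joint): opening angle of the sprung hood, rad: 0 shut, 1.40 upper stop. It turns about a level axis along the warmer's y at its rear edge. Below the balance point at 0.85 its weight shuts it, above it a torsion spring throws it open: at the bar about 2 N down at shut, nothing at balance, 2 N upward at the stop. Let go below balance it falls shut
- hood_bar (a point): middle of the hood's dark bar: round, 10 mm thick, 110 mm long (warmer's y), on a bracket at each end, 35 mm clear in front of the hood. Hood shut: 90 mm above the desk, 35 above the deck, 185 in front of the hinge axis and 30 higher. Pinched from above, fingers before and behind it, it turns between the fingers as the hood rises; about 219 mm above the desk at balance
- hood_hinge (a point): middle of the hood's hinge axis, at the rear of the warmer, 60 mm above the desk, 95 mm behind the warmer's origin; the axis runs along the warmer's y
- balance_tooth (a point): red tooth on the thin steel quadrant on the warmer's left flank (85 mm radius about the hinge axis, 6 mm outside the flank). A red stripe along the foot of the hood's left flank points at the tooth when the hood is at its balance point, 0.85 rad
- keyboard: yellowed desk keyboard, 138 x 396 x 29 mm, lying on the left front of the desk; origin at the centre of its underside; not to be disturbed
- mouse: yellowed computer mouse, 111 x 63 x 34 mm, on the desk in front of the analyser; origin at the centre of its underside; not to be disturbed
- oil_bottle: small dropper bottle with a black cap, 30 mm across, 78 mm tall, standing left of the warmer near the analyser's front; origin at the centre of its underside; not to be disturbed
- test_strip_box: black canister, 37 x 37 x 63 mm, standing on the left of the desk; origin at the centre of its underside; not to be disturbed
- stain_bottle: white dropper bottle with a blue cap, 30 mm across, 87 mm tall, standing on the left of the desk; origin at the centre of its underside; not to be disturbed
- stain_jar: glass jar with a black lid, 59 mm across, 107 mm tall, standing on the left of the desk; origin at the centre of its underside; not to be disturbed
- timer: white kitchen-style timer with a red dial, 44 x 66 x 68 mm, standing on the left of the desk; origin at the centre of its underside; not to be disturbed

How it is judged:
On the way, in this order (a step that is already met when the one before it is completed fails the run):
1. the tray is pulled out to its stop while the hood is still shut (value of joint tray above 0.094 m and value of joint hood below 0.1 rad), for 0.2 s.
2. the hood is raised clearly past its balance point (value of joint hood above 0.91 rad), for 0.1 s.
At the end, for the whole second after the job is handed in: The fingers hold the hood (more than 0.3 N between them) still (under 0.05 rad/s) at 0.62 to 0.83 rad, that is just below its balance point at 0.85 rad, and the tray is still out, by more than 85 of its 100 mm (value of joint hood between 0.62 and 0.83 rad and value of joint tray above 0.085 m and velocity of joint hood between -0.05 and 0.05 rad/s and contact force between the fingers and hood above 0.3 N); the arm keeps its last pose, push and grip.
It fails at once if the hood flies up to its upper stop (value of joint hood above 1.36 rad).
It fails at once if something else on the desk is moved by more than 20 mm (distance of any of keyboard, mouse, oil_bottle, test_strip_box, stain_bottle, stain_jar, timer from where it was at the start of the episode above 0.02 m).
It also fails if it takes over 56 s, if anything falls off the work surface, if the arm or the gripper's body presses on something with over 40 N, if the wrist force passes 120 N, or if a joint passes its speed limit or range.

## Working session

There is one attempt and no reset: what is moved stays moved. The work goes in short steps, Python scripts to look and compute and a tool call to move; the robot and the scene stay as the last step left them, time stands still between calls to the robot, and variables do not carry over. Pictures are saved under pics/ and viewed, at most 10 in all, crops included, and the job is handed in when it is done.

Besides the shell and the picture viewer there is one more tool, called after "Request:" by a JSON object that holds its "method" and its "body". send_rows: Moves the arm, as the interface text tells. Its arguments: {"type":"object","properties":{"moves":{"type":"array","items":{"type":"array","items":{"type":"number"}}}},"required":["moves"]}

```bash
mkdir -p pics
python3 - <<'E'
from plant import robot
import cv2,numpy as np
o=robot.get_obs(); print({k:np.round(v,3) for k,v in o.items()})
for c in("scene","top"):
    cv2.imwrite(f"pics/{c}0.png",robot.get_image(c)[:,:,::-1])
    for n in("tray_pull","hood_bar","hood_hinge","balance_tooth","warmer","oil_bottle","mouse"):
        print(c,n,[(round(d["p"],2),np.round(d["location"],3)) for d in robot.pinpoint(n,c)[:2]])
E
```

```text
{'time_s': np.float64(0.0), 'joints': array([ 1.178,  0.69 , -0.194,  1.566,  0.157,  0.902, -0.215]), 'qd': array([-0.001,  0.001, -0.002,  0.001, -0.001,  0.002, -0.   ]), 'joint_efforts': array([-0.0000e+00, -5.2756e+01, -1.2670e+00, -1.5343e+01, -5.3000e-02,
        7.0000e-03,  0.0000e+00]), 'tool_pos': array([ 0.258, -0.568,  0.249]), 'ee_rot': array([-3.069e+00, -6.650e-01,  1.000e-03]), 'force': array([-0.054, -0.359,  0.43 ]), 'torque': array([0.021, 0.035, 0.002]), 'grip_force': np.float64(0.0), 'width': np.float64(0.088)}
scene tray_pull [(0.71, array([ 0.483, -0.192,  0.036]))]
scene hood_bar [(0.89, array([ 0.525, -0.217,  0.087]))]
scene hood_hinge [(0.68, array([ 0.689, -0.302,  0.06 ]))]
scene balance_tooth []
scene warmer [(0.65, array([ 0.605, -0.259,  0.003]))]
scene oil_bottle [(0.64, array([ 0.54 , -0.017,  0.001])), (0.27, array([ 0.69 , -0.305,  0.059]))]
scene mouse [(0.84, array([0.449, 0.005, 0.   ])), (0.36, array([ 0.542, -0.015, -0.001]))]
top tray_pull [(0.86, array([ 0.479, -0.189,  0.033]))]
top hood_bar [(0.85, array([ 0.527, -0.216,  0.088])), (0.55, array([ 0.606, -0.254, -0.   ]))]
top hood_hinge []
top balance_tooth [(0.61, array([ 0.685, -0.191,  0.124]))]
top warmer [(0.55, array([ 0.605, -0.255, -0.002]))]
top oil_bottle [(0.52, array([ 0.54 , -0.022, -0.001]))]
top mouse [(0.96, array([ 0.441,  0.004, -0.002]))]
```

View pics/scene0.png

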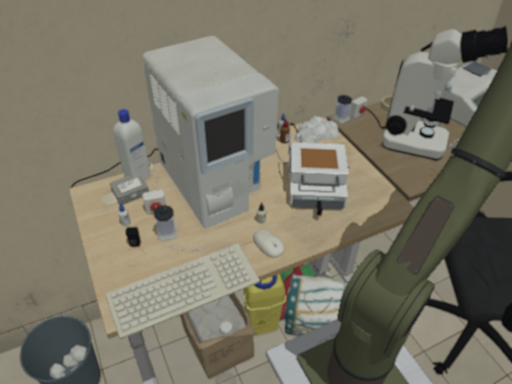

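View pics/top0.png

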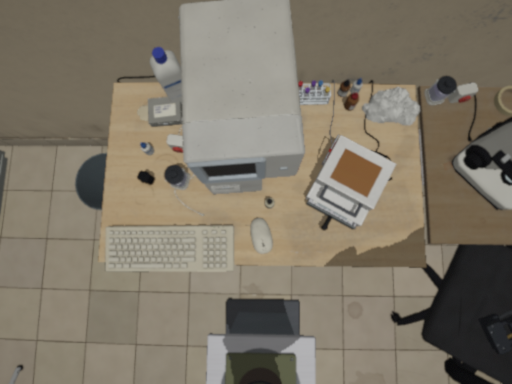

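```bash
cat > h.py <<'E'
from plant import robot
import numpy as np
from scipy.spatial.transform import Rotation as R
from scipy.optimize import least_squares
obs=[(-.09,0,.5255,-.2165),(.095,0,.689,-.302),(0,0,.605,-.257),(.039,.096,.685,-.191)]
def W(p,x,y):
    c,s=np.cos(p[2]),np.sin(p[2]); return np.array([p[0]+c*x-s*y,p[1]+s*x+c*y])
P=least_squares(lambda p:np.concatenate([W(p,a,b)-[x,y] for a,b,x,y in obs]),[.6,-.25,-.48]).x
def loc(q):
    c,s=np.cos(P[2]),np.sin(P[2]); d=np.array(q[:2])-P[:2]; return np.array([c*d[0]+s*d[1],-s*d[0]+c*d[1],*q[2:]])
def st():
    o=robot.get_obs(); r=R.from_rotvec(o["ee_rot"]); M=r.as_matrix()
    print("t",o["time_s"],"loc",np.round(loc(o["tool_pos"]),4),"relyaw",np.round(np.arctan2(M[1,0],M[0,0])-P[2],4),"zaxis",np.round(M[:,2],3),"F",np.round(o["force"],1),"w",o["width"],"g",o["grip_force"],"q",np.round(o["joints"],2))
E
python3 -c "
from h import *
print(P, least_squares.__name__)
for a,b,x,y in obs: print(W(P,a,b)-[x,y])
print(loc([.481,-.1905]));st()"
```

```text
[ 0.60521417 -0.25774136 -0.48440455] least_squares
[6.84519562e-05 6.69973261e-04]
[2.84645602e-04 1.88970160e-05]
[ 0.00021417 -0.00074136]
[-5.67265342e-04  5.24908522e-05]
[-0.14123668  0.00166116]
t 0.8 loc [-0.1617 -0.4368  0.2498] relyaw 0.9112 zaxis [ 0. -0. -1.] F [-0.4 -0.3  0.1] w 0.087700900184591 g 0.0 q [ 1.18  0.69 -0.19  1.57  0.16  0.9  -0.22]
```

Request:
{"method": "send_rows", "body": {"moves": [[0.5, 0, 0, 0, 0, 0, 0.13], [0.5, 0, 0, 0, 0, 0, 0.13], [0.5, 0, 0, 0, 0, 0, 0.13], [0.5, 0, 0, 0, 0, 0, 0.13], [0.5, 0, 0, 0, 0, 0, 0.13], [0.5, 0, 0, 0, 0, 0, 0.13], [0.5, 0, 0, 0, 0, 0, 0.13]]}}

```text
time_s: 1.5
tool_pos: [0.2589, -0.5689, 0.2498]
ee_rot: [3.048, -0.759, 0.0]
force: [-0.1, -0.3, -0.3]
width: 0.0444
grip_force: 0.0
```

```bash
python3 -c "
from h import *
st()"
```

```text
t 1.5 loc [-0.1616 -0.4366  0.2498] relyaw -0.0039 zaxis [ 0. -0. -1.] F [-0.1 -0.3 -0.3] w 0.04435244888774993 g 0.0 q [ 1.03  0.69  0.07  1.57 -0.06  0.88 -0.94]
```

Request:
{"method": "send_rows", "body": {"moves": [[0.5, 0.2, -3, 0, 0, 0, 0], [0.5, 0.2, -4, 0, 0, 0, 0], [0.5, 0.2, -4, 0, 0, 0, 0], [0.5, 0.2, -4, 0, 0, 0, 0], [0.5, 0.2, -4, 0, 0, 0, 0], [0.5, 0.2, -4, 0, 0, 0, 0], [0.5, 0.2, -4, 0, 0, 0, 0], [0.5, 0.2, -4, 0, 0, 0, 0], [0.5, 0, -4, 0, 0, 0, 0], [0.5, 0, -4, 1, 0, 0, 0], [0.5, 0, -3, 3, 0, 0, 0], [0.5, 0, -1.8, 4, 0, 0, 0], [0.5, 0, 0, 3, 0, 0, 0], [0.5, 0, 0, 0, 0, 0, 0], [0.5, 0, 0, 0, 0, 0, 0]]}}

```text
time_s: 3.0
tool_pos: [0.4763, -0.1891, 0.1401]
ee_rot: [3.05, -0.753, -0.001]
force: [0.5, -0.2, 0.6]
width: 0.044
grip_force: 0.0
```

```bash
python3 -c "
from h import *
import cv2
st()
im=robot.get_image('scene')
cv2.imwrite('pics/a.png',cv2.resize(im[130:260,250:400,::-1],(750,600)[:2] and (690,598),interpolation=cv2.INTER_CUBIC))
for c in('scene','top'):
  if c=='top': robot.get_image(c)
  for n in('tray_pull','hood_bar'):
    print(c,n,[(round(d['p'],2),np.round(loc(d['location']),4)) for d in robot.pinpoint(n,c)[:1]])"
```

```text
t 3.0 loc [-0.146   0.0008  0.1401] relyaw 0.0005 zaxis [-0. -0. -1.] F [ 0.5 -0.2  0.6] w 0.043951101863147594 g 0.0 q [ 0.24  0.72  0.08  2.01 -0.13  0.41 -1.63]
scene tray_pull [(0.65, array([-0.1422,  0.0027,  0.0353]))]
scene hood_bar [(0.59, array([-0.0918,  0.0013,  0.0883]))]
top tray_pull [(0.54, array([-0.1429,  0.0025,  0.0329]))]
top hood_bar [(0.83, array([-0.0884,  0.0082,  0.0889]))]
```

View pics/a.png

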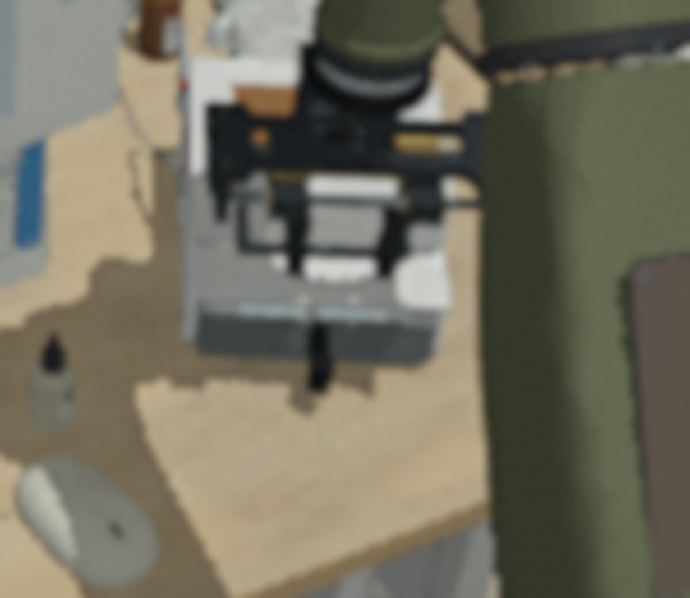

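The crop shows the open gripper above the warmer front, with the black pull at about (318, 360) between the two fingers laterally and the bar still down. I'm descending and gripping.

Request:
{"method": "send_rows", "body": {"moves": [[0.5, -0.2, -0.15, 2, 0, 0, 0], [0.5, 0, 0, 3, 0, 0, 0], [0.5, 0, 0, 3, 0, 0, 0], [0.5, 0, 0, 2, 0, 0, 0], [0.5, 0, 0, 0.8, 0, 0, 0], [0.5, 0, 0, 0, 0, 0, 0], [0, 0, 0, 0, 0, 0, 0], [0, 0, 0, 0, 0, 0, 0], [0, 0, 0, 0, 0, 0, 0], [0, 0, 0, 0, 0, 0, 0], [0, 0, 0, 0, 0, 0, 0]]}}

```text
time_s: 4.4
tool_pos: [0.4757, -0.1866, 0.0325]
ee_rot: [3.05, -0.752, 0.002]
force: [-0.0, -0.1, 6.8]
width: 0.0173
grip_force: 30.0
```

```bash
python3 -c "
from h import *
st()"
```

```text
t 4.4 loc [-0.1477  0.0026  0.0325] relyaw 0.0011 zaxis [ 0.001 -0.001 -1.   ] F [-0.  -0.1  6.8] w 0.017284552186610663 g 29.999910593032837 q [ 0.26  0.92  0.03  2.05 -0.15  0.17 -1.62]
```

Request:
{"method": "send_rows", "body": {"moves": [[0, -0.5, 0, 0, 0, 0, 0], [0, -1, 0, 0, 0, 0, 0], [0, -1, 0, 0, 0, 0, 0], [0, -1, 0, 0, 0, 0, 0], [0, -1, 0, 0, 0, 0, 0], [0, -1, 0, 0, 0, 0, 0], [0, -1, 0, 0, 0, 0, 0], [0, -0.7, 0, 0, 0, 0, 0], [0, -0.5, 0, 0, 0, 0, 0], [0, 0, 0, 0, 0, 0, 0]]}}

```text
time_s: 5.4
tool_pos: [0.4136, -0.1531, 0.0365]
ee_rot: [-3.048, 0.752, 0.038]
force: [-1.8, -1.7, -37.9]
width: 0.0167
grip_force: 30.0
```

```bash
python3 -c "
from h import *
st()"
```

```text
t 5.4 loc [-0.2183  0.0033  0.0365] relyaw 0.0007 zaxis [-0.023  0.007 -1.   ] F [ -1.8  -1.7 -37.9] w 0.01673308255052375 g 30.007289964705706 q [ 0.23  0.9   0.03  2.23 -0.61  0.04 -1.2 ]
```

Request:
{"method": "send_rows", "body": {"moves": [[0.4, 0, 0, 0, 0, 0, 0], [0.4, 0, 0, 0, 0, 0, 0], [0.4, 0.3, 0, 0, 0, -0.07, 0], [0.4, 0.3, 0, 0, 0, -0.07, 0], [0.4, 0.3, 0, 0, 0, 0, 0], [0.4, 0, 0, 0, 0, 0, 0]]}}

```text
time_s: 6.0
tool_pos: [0.4246, -0.1581, 0.0389]
ee_rot: [-3.008, 0.741, 0.234]
force: [-0.4, 0.3, 0.2]
width: 0.0351
grip_force: 0.0
```

```bash
python3 -c "
from h import *
st()
for c in('top','scene'):
  robot.get_image(c)
  print(c,[(round(d['p'],2),np.round(loc(d['location']),4)) for d in robot.pinpoint('tray_pull',c)[:1]])
"
```

```text
t 6.0 loc [-0.2062  0.0041  0.0389] relyaw 0.0013 zaxis [-0.137  0.069 -0.988] F [-0.4  0.3  0.2] w 0.03506337165390079 g 0.0 q [ 0.16  0.93  0.19  2.08 -0.56  0.35 -1.21]
top []
scene [(0.88, array([-0.2115,  0.0023,  0.0366]))]
```

Request:
{"method": "send_rows", "body": {"moves": [[0.4, 0, 0.15, 0.5, 0, 0, 0], [0, 0, 0, 0, 0, 0, 0], [0, 0, 0, 0, 0, 0, 0], [0, 0, 0, 0, 0, 0, 0], [0, 0, 0, 0, 0, 0, 0], [0, -0.5, 0, 0.08, 0, 0, 0], [0, -0.5, 0, 0.08, 0, 0, 0], [0, -0.3, 0, 0.05, 0, 0, 0], [0, -0.2, 0, 0.03, 0, 0, 0], [0, 0, 0, 0, 0, 0, 0]]}}

```text
time_s: 7.2
tool_pos: [0.4097, -0.1512, 0.0336]
ee_rot: [-3.007, 0.74, 0.236]
force: [3.7, 3.1, -2.2]
width: 0.0118
grip_force: 30.8
```

```bash
python3 -c "
from h import *
st()"
```

```text
t 7.2 loc [-0.2226  0.0032  0.0336] relyaw 0.0017 zaxis [-0.139  0.071 -0.988] F [ 3.7  3.1 -2.2] w 0.011790347102366188 g 30.76021373475669 q [ 0.18  0.93  0.16  2.12 -0.58  0.29 -1.2 ]
```

Request:
{"method": "send_rows", "body": {"moves": [[0, -0.2, 0, 0.03, 0, 0, 0], [0, -0.2, 0, 0.03, 0, 0, 0], [0, 0, 0, 0, 0, 0, 0]]}}

```text
time_s: 7.5
tool_pos: [0.4096, -0.1512, 0.0337]
ee_rot: [-3.01, 0.741, 0.225]
force: [9.3, 1.8, -4.9]
width: 0.0121
grip_force: 30.6
```

```bash
python3 -c "
from h import *
st()"
```

```text
t 7.5 loc [-0.2227  0.0032  0.0337] relyaw 0.0016 zaxis [-0.132  0.067 -0.989] F [ 9.3  1.8 -4.9] w 0.01211883771536653 g 30.573826839099638 q [ 0.18  0.93  0.15  2.13 -0.58  0.28 -1.2 ]
```

Request:
{"method": "send_rows", "body": {"moves": [[0.4, 0, 0, 0, 0, 0, 0], [0.4, 0, 0, 0, 0, 0, 0], [0.4, -0.3, 0, -2, 0, 0, 0], [0.4, -0.5, 0, -3.5, 0, 0, 0], [0.4, -0.5, 0, -4, 0, 0, 0], [0.4, 0, 0, -4, 0, 0.07, 0], [0.4, 0, 0, -3, 0, 0.07, -0.1], [0.4, 0, 0, 0, 0, 0, -0.13], [0.4, 0, 0, 0, 0, 0, -0.14], [0.4, 0, 0, 0, 0, 0, -0.15], [0.3, 0, 0, 0, 0, 0, -0.15], [0.3, 0, 0, 0, 0, 0, -0.15], [0.3, 0, 0, 0, 0, 0, -0.15], [0.3, 0, 0, 0, 0, 0, -0.15], [0.3, 0, 0, 0, 0, 0, -0.15], [0.3, 0, 0, 0, 0, 0, -0.15], [0.3, 0, 0, 0, 0, 0, -0.15], [0.3, 0, 0, 0, 0, 0, 0]]}}

```text
time_s: 9.3
tool_pos: [0.4133, -0.1552, 0.1987]
ee_rot: [-2.675, -1.615, 0.016]
force: [0.2, -0.4, 0.6]
width: 0.0264
grip_force: 0.0
```

```bash
python3 -c "
from h import *
st()
for c in('top','scene'):
  robot.get_image(c)
  for n in ('tray_pull','hood_bar'):
    print(c,n,[(round(d['p'],2),np.round(loc(d['location']),4)) for d in robot.pinpoint(n,c)[:1]])
"
```

```text
t 9.3 loc [-0.2175  0.0014  0.1987] relyaw 1.5707 zaxis [-0.018  0.009 -1.   ] F [ 0.2 -0.4  0.6] w 0.0264351393748305 g 0.0 q [ 0.3   0.56 -0.06  2.14  0.06  0.47 -0.29]
top tray_pull [(0.94, array([-0.2278,  0.0039,  0.0325]))]
top hood_bar [(0.75, array([-0.088 ,  0.0061,  0.0904]))]
scene tray_pull [(0.6, array([-0.2228,  0.0021,  0.0374]))]
scene hood_bar [(0.9, array([-0.0872, -0.0005,  0.0869]))]
```

Request:
{"method": "send_rows", "body": {"moves": [[0.27, 0, 2, 0, -0.02, 0, 0], [0.27, 0, 3, 0, 0, 0, 0], [0.27, 0, 3, 0, 0, 0, 0], [0.27, 0, 3, 2, 0, 0, 0], [0.27, 0, 1.8, 3, 0, 0, 0], [0.27, 0, 0, 2.3, 0, 0, 0], [0.27, 0, 0, 0, 0, 0, 0]]}}

```text
time_s: 10.3
tool_pos: [0.5269, -0.2136, 0.123]
ee_rot: [-2.687, -1.622, 0.003]
force: [-0.7, 0.4, 0.4]
width: 0.0237
grip_force: 0.0
```

```bash
python3 -c "
from h import *
import cv2
st()
im=robot.get_image('scene')
cv2.imwrite('pics/b.png',cv2.resize(im[130:230,270:380,::-1],(660,600),interpolation=cv2.INTER_CUBIC))
print([(round(d['p'],2),np.round(loc(d['location']),4)) for d in robot.pinpoint('hood_bar','scene')[:1]])
"
```

```text
t 10.3 loc [-0.0899  0.0026  0.123 ] relyaw 1.5706 zaxis [-0.003  0.002 -1.   ] F [-0.7  0.4  0.4] w 0.02370806839010889 g 0.0 q [ 0.34  0.8  -0.05  1.84  0.08  0.51 -0.25]
[(0.73, array([-0.091 ,  0.0006,  0.0887]))]
```

View pics/b.png

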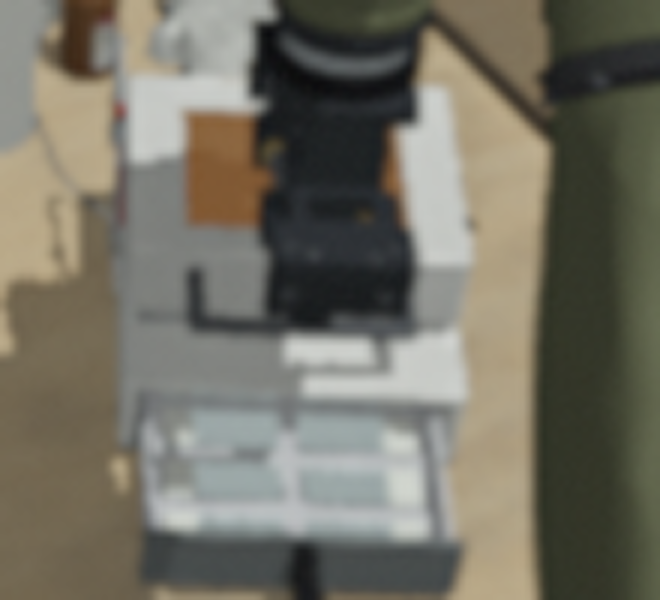

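The tray is fully out, with the pull at the bottom near (305, 575). The hood is shut, and the gripper sits above the bar, which is at row 320 and spans about 195–410. I'm going down to pinch it.

Request:
{"method": "send_rows", "body": {"moves": [[0.27, 0, 0, 1.5, 0, 0, 0], [0.27, 0, 0, 1.5, 0, 0, 0], [0.27, 0, 0, 1.1, 0, 0, 0], [0.27, 0, 0, 0, 0, 0, 0], [0, 0, 0, 0, 0, 0, 0], [0, 0, 0, 0, 0, 0, 0], [0, 0, 0, 0, 0, 0, 0]]}}

```text
time_s: 11.1
tool_pos: [0.5279, -0.2137, 0.0855]
ee_rot: [-2.689, -1.624, -0.002]
force: [-4.2, 1.9, 3.7]
width: 0.0088
grip_force: 30.0
```

```bash
python3 -c "
from h import *
st()
x,z=loc(robot.get_obs()['tool_pos'])[[0,2]]
hx=.095
p=0;
for th in [.15,.3,.45,.6,.75,.85,.95,.75]:
  a=.161+th;r=.1874;print(th,np.round([100*r*(np.cos(.161)-np.cos(a)),100*r*(np.sin(a)-np.sin(.161))],2))
"
```

```text
t 11.1 loc [-0.089   0.003   0.0855] relyaw 1.5709 zaxis [ 0.001  0.001 -1.   ] F [-4.2  1.9  3.7] w 0.008806593821546907 g 29.955458308104426 q [ 0.33  0.86 -0.05  1.86  0.08  0.42 -0.26]
0.15 [0.66 2.73]
0.3 [1.71 5.33]
0.45 [3.15 7.75]
0.6 [4.93 9.92]
0.75 [ 7.01 11.8 ]
0.85 [ 8.55 12.88]
0.95 [10.18 13.79]
0.75 [ 7.01 11.8 ]
```

Request:
{"method": "send_rows", "body": {"moves": [[0, 0, 0.18, -0.92, 0, 0, 0], [0, 0, 0.22, -0.91, 0, 0, 0], [0, 0, 0.26, -0.9, 0, 0, 0], [0, 0, 0.31, -0.89, 0, 0, 0], [0, 0, 0.35, -0.87, 0, 0, 0], [0, 0, 0.39, -0.84, 0, 0, 0], [0, 0, 0.44, -0.83, 0, 0, 0], [0, 0, 0.48, -0.81, 0, 0, 0], [0, 0, 0.52, -0.78, 0, 0, 0], [0, 0, 0, 0, 0, 0, 0]]}}

```text
time_s: 12.1
tool_pos: [0.555, -0.2283, 0.1642]
ee_rot: [-2.688, -1.623, -0.0]
force: [-6.5, 4.1, 2.7]
width: 0.0089
grip_force: 30.0
```

```bash
cat >> h.py <<'E'
def hood():
    x,y,z=loc(robot.get_obs()["tool_pos"]); print("hood est",np.arctan2(z+.0045-.06,.095-x)-.161,"r",np.hypot(z+.0045-.06,.095-x))
E
python3 -c "
from h import *
st();hood()"
```

```text
t 12.1 loc [-0.0582  0.0027  0.1642] relyaw 1.5707 zaxis [-0.001  0.001 -1.   ] F [-6.5  4.1  2.7] w 0.008888674341631628 g 30.016299784183502 q [ 0.35  0.76 -0.06  1.72  0.07  0.66 -0.23]
hood est 0.4559536769093564 r 0.1878016399112648
```

Request:
{"method": "send_rows", "body": {"moves": [[0, 0, 0.55, -0.75, 0, 0, 0], [0, 0, 0.59, -0.72, 0, 0, 0], [0, 0, 0.63, -0.69, 0, 0, 0], [0, 0, 0.66, -0.66, 0, 0, 0], [0, 0, 0.69, -0.63, 0, 0, 0], [0, 0, 0.72, -0.59, 0, 0, 0], [0, 0, 0.76, -0.55, 0, 0, 0], [0, 0, 0.78, -0.52, 0, 0, 0], [0, 0, 0.8, -0.48, 0, 0, 0], [0, 0, 0.82, -0.44, 0, 0, 0], [0, 0, 0, 0, 0, 0, 0], [0, 0, 0, 0, 0, 0, 0]]}}

```text
time_s: 13.3
tool_pos: [0.6198, -0.2632, 0.2266]
ee_rot: [2.684, 1.619, 0.008]
force: [-4.5, 0.9, 7.8]
width: 0.0089
grip_force: 30.0
```

```bash
python3 -c "
from h import *
import cv2
st();hood()
im=robot.get_image('scene')
cv2.imwrite('pics/c.png',cv2.resize(im[110:230,260:390,::-1],(650,600),interpolation=cv2.INTER_CUBIC))
"
```

```text
t 13.3 loc [0.0154 0.0019 0.2266] relyaw 1.5699 zaxis [ 0.008 -0.003 -1.   ] F [-4.5  0.9  7.8] w 0.008938035305656997 g 29.992615878582 q [ 0.37  0.77 -0.06  1.44  0.06  0.92 -0.2 ]
hood est 0.9743494611188057 r 0.18866039708021942
```

View pics/c.png

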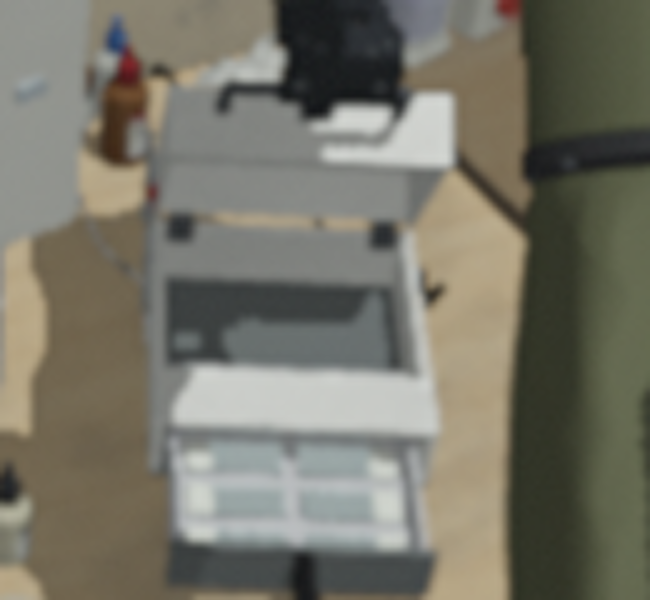

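The hood is open and still gripped, with the bar at about row 95 between the fingers, and the tray is out with its pull at (305, 575). I'll go slightly further, then back to about 0.745 rad.

Request:
{"method": "send_rows", "body": {"moves": [[0, 0, 0.68, -0.3, 0, 0, 0], [0, 0, 0, 0, 0, 0, 0], [0, 0, 0, 0, 0, 0, 0], [0, 0, -0.66, 0.29, 0, 0, 0], [0, 0, -0.65, 0.32, 0, 0, 0], [0, 0, -0.64, 0.34, 0, 0, 0], [0, 0, -0.62, 0.37, 0, 0, 0], [0, 0, -0.61, 0.39, 0, 0, 0], [0, 0, -0.59, 0.41, 0, 0, 0], [0, 0, -0.58, 0.43, 0, 0, 0], [0, 0, 0, 0, 0, 0, 0], [0, 0, 0, 0, 0, 0, 0], [0, 0, 0, 0, 0, 0, 0]]}}

```text
time_s: 14.65
tool_pos: [0.5857, -0.2448, 0.2009]
ee_rot: [2.688, 1.623, 0.003]
force: [-4.4, 0.7, 6.8]
width: 0.0087
grip_force: 30.0
```

```bash
python3 -c "
from h import *
st();hood()
for c in('top','scene'):
  robot.get_image(c)
  for n in ('tray_pull','hood_bar'):
    print(c,n,[(round(d['p'],2),np.round(loc(d['location']),4)) for d in robot.pinpoint(n,c)[:1]])
st();hood()"
```

```text
t 14.65 loc [-0.0233  0.0024  0.2009] relyaw 1.5707 zaxis [ 0.002 -0.    -1.   ] F [-4.4  0.7  6.8] w 0.008661504353814449 g 29.993784679263626 q [ 0.36  0.75 -0.07  1.59  0.06  0.8  -0.22]
hood est 0.7270064249744803 r 0.18747859446712642
top tray_pull [(0.72, array([-0.2242,  0.0047,  0.031 ]))]
top hood_bar [(0.8, array([-0.0225,  0.0041,  0.2047]))]
scene tray_pull [(0.95, array([-0.2256,  0.0003,  0.0379]))]
scene hood_bar [(0.49, array([-0.1684,  0.1812,  0.0007]))]
t 14.95 loc [-0.0233  0.0024  0.2009] relyaw 1.5707 zaxis [ 0.002 -0.    -1.   ] F [-4.   1.8  6.3] w 0.008926041089111665 g 29.99374020565483 q [ 0.36  0.75 -0.07  1.59  0.06  0.8  -0.22]
hood est 0.7266357103384758 r 0.1874763904476485
```

```bash
python3 -c "
from plant import robot
print(robot.hand_in())"
```

```text
the job is handed in; nothing more can be done
None
```

I handed the job in with the tray out at its stop (about 0.10 m) and the hood held still at about 0.73 rad, roughly seven degrees short of balance, after raising it to about 1.0 rad; these are my estimates from arm and camera readings, and the hand-in returned no verdict.

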